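# Try the locker flap's stay: raise until it locks, release, let it down

## Robot

A 6-joint arm with a two-finger parallel gripper is mounted at the origin on the work surface. World frame = base frame: x ahead of the robot, y to its left, z up, the work surface at z = 0. Lengths are in m, angles in rad, forces in N, time in s.
With the tool pointing down it reaches from about 0.35 to 0.975 m from the base axis. Payload 4.9 kg.
Tool frame: the origin (TCP) lies midway between the tips of the shut fingers; the grasp point (between the pads) lies 19 mm behind it; z points along the fingers, y is the line along which they close (so a half turn about z gives the same grasp; the last joint's range is limited). The gripper opens to 85 mm and grips with 20 to 120 N. Pads are 22 mm wide; open, the fingers measure 114 mm over their backs; the gripper's body (76 mm by 85 mm) begins 54 mm behind the grasp point. The pads swing forward as they close: fully open they stand 13 mm farther back than shut.
Start: joints at [-0.119, 0.053, 1.613, -0, 1.476, -0.119], TCP at [0.625, 0, 0.231] pointing down, gripper open.
Joint ranges: [-3.01, 3.01], [-1.01, 2.22], [0.06, 2.58], [-1.02, 4.17], [0.09, 2.62], [-3.14, 3.14]. Speed limits (rad/s): [2.57, 2.57, 3.14, 3.14, 3.14, 3.14].

## Interface

Orientations are given as a rotation vector (axis times angle).
In Python, from station import telemetry, optics, ctrl gives the robot as it stands.
- The arm moves only by the shell command python3 -m pendant 'ROWS' [FORCE]. ROWS is JSON, one flat list of numbers, 7 for each row, row after row: the turn, a rotation vector about the tool's x, y, z as a fraction of full scale, then the shift along the tool's x, y, z as a fraction of full scale, then the opening, from 0 (shut) to 1 (fully open). In form: [ax, ay, az, tx, ty, tz, fingers, ax, ay, az, tx, ty, tz, fingers, ...]. A call has 1 to 12 rows; each row is the pose to reach, as a shift and turn from the pose commanded when the call began, along the tool's axes at that moment; what a row does not reach only later rows make up. Full scale, the value 1, is 300 mm for a shift and 30 degrees for a turn. A row lasts 1/8 s, in which the tool goes at most 62.5 mm and 10.7 degrees, less where a joint would pass 70% of its speed; a pose out of reach is approached as far as the arm can. A call with a number of a shift or a turn outside -1 to 1 is refused whole. A call with a gripper value outside its range is refused whole. The fingers move at their own pace and stop on an object; FORCE is the grip in N (left out, the last holds). Time passes only in rows, so rows that repeat a pose let the fingers close. It gives the time, the measured TCP pose, the force, the opening and the grip force at its end, in the units of the state.
- telemetry.get_obs(): the state, without advancing time (a new reading comes with each control period).
- optics.get_image(name): name is "scene" or "side" or "wrist"; returns a dict with "image" (420x560x3 uint8, red, green, blue), "depth" (420x560 float32, m along the optical axis (not along the pixel's ray), 0 where there is no reading), "fx", "fy", "cx", "cy" (pixels), "rvec" (rotation vector, rad) and "tvec" (3), from world to camera coordinates, as OpenCV has them. Camera axes: x right, y down, z forward; pixel columns grow to the right and rows downward; lengths in m; the calibration is good to about 2 mm. A picture is of the moment at which its call begins.
- ctrl.finish_job(): hands the job in; it is judged then, once.
The state is a dict: "t": time; "q": joint angles; "dq": joint speeds; "effort": joint torques, N m; "tool_pos": TCP position; "tool_rot": TCP orientation; "contact_force": force on the tool from outside, world axes, zero at the start; "wrist_torque": the same for the moment, N m; "opening": finger opening in m; "grip_force": force on a finger pad.
Only numpy, scipy, OpenCV 4.12 (cv2) and the standard library are available. Lean on these libraries where they do the work, as an engineer would, in place of code of your own. Each camera call takes 0.05 s, during which the arm holds its last target. There are 200 camera calls.

## Task

Check that the nursery locker's new lift-up flap is safe to use: raise it by its wooden pull until its stay locks, and let go so that it stands open by itself. Then press the steel release plate on top of the locker, so that the flap comes down and is fully shut again; do not slam it, and leave the toys where they are.

Things in the scene. Friction and masses are not known exactly. Their poses are not given: they have to be found in the camera images.
- locker: White melamine locker fixed to the table, 258 mm deep, 320 wide, 190 high, a sloping lift-up flap (white board 190 x 320 x 9 mm) facing the robot. Origin on the table under the middle of the hinge line; x points from flap to back (front wall x = -138 mm, back +120 mm), y along the hinge line, z up. Its flat top, x = 0 to 120 mm, carries a red cup on the -y side and the release on the +y side.
- locker_hinge (a point): Middle of the flap's hinge line, which runs along the locker's y, 190 mm above the table. Does not move. On the flap at its +y end (y = 125 mm) a steel arm 61 mm long, fixed to the flap, carries the cross pin of the stay.
- flap (a joint): Flap angle, rad: 0 = shut (40 degrees below level), grows as the lower edge is raised; 0.698 = level; stop at 1.42. Mass about 0.35 kg; a damper makes it sink shut by itself in 2 to 3 s. Near 1.2 its pin rides over the release's sprung tooth (a little stiffer); past 1.31 the tooth snaps up behind the pin: locked. Raise to about 1.38 to be sure; let go, it rests at about 1.30.
- flap_pull (a point): Grip point on the beech fin on the flap's outer face: 14 mm thick along y (grip across this), 46 mm long down the slope, 40 mm out of the face. The point is mid-length, 28 mm out. In the locker frame, y = -30 mm, and at flap angle q, with b = q - 0.698: x = -0.137 cos b + 0.037 sin b, z = 0.190 + 0.137 sin b + 0.037 cos b (m). Fingers pointing down can hold it throughout as it turns.
- release_plate (a point): Centre of the top face of the steel release plate, 50 x 50 mm, level, on the locker's top at locker x = 62 mm, y = 110 mm, 230 mm above the table when up. The flap's cross pin, when locked, stands 62 mm in front of this point (towards the robot) and 15 mm above it; the arm's end reaches 21 mm above it.
- release (a joint): How far the release plate is pressed straight down, m: 0 = up, 0.012 = fully down. A spring pushes it up with 3 N at the top, 6 N fully down. With the flap locked, pressed beyond about 0.007 the tooth clears the pin and the flap starts to sink; keep it pressed for half a second or until the flap has visibly moved, then let it spring up.
- cup_centre (a point): Centre of a red plastic stacking cup, 68 mm across, 62 mm high, standing loose on the locker's top; a bystander.
- ring_rattle_centre (a point): Centre of a loose yellow plastic ring rattle, 100 mm across, 22 mm high, flat on the table; a bystander.
- dumbbell_centre (a point): Centre of a loose beechwood dumbbell rattle, 130 mm long, 48 mm thick, lying on the table; a bystander.
- teether_centre (a point): Point 8 mm up in a loose mint silicone teether (72 mm ring with a tab, 124 mm long in all, 16 mm high), flat on the table; a bystander.

How it is judged:
On the way, in this order (a step that is already met when the one before it is completed fails the run):
1. the flap is raised and locked, standing open by itself with the robot off it (value of joint flap above 1.25 rad and value of joint release below 0.003 m and contact force between each of the fingers, the arm and flap below 0.2 N), for 0.5 s.
2. the release plate is pressed down with the flap still up (value of joint release above 0.005 m and value of joint flap above 0.7 rad), for 0.04 s.
At the end, for the whole second after the job is handed in: The flap is shut (within 0.04 rad) and at rest, the release plate has sprung up again (within 2 mm), and cup, ring rattle, dumbbell and teether are each within 30 mm of where they began (value of joint flap below 0.04 rad and velocity of joint flap between -0.05 and 0.05 rad/s and value of joint release below 0.002 m and distance of each of cup_centre, ring_rattle_centre, dumbbell_centre, teether_centre from where it was at the start of the episode below 0.03 m); the robot touches nothing.
It fails at once if the flap is slammed (it moves shut faster than 2.5 rad/s) (velocity of joint flap below -2.5 rad/s).
It fails at once if a toy is pushed away by more than 30 mm or the cup is tipped over (distance of any of cup_centre, ring_rattle_centre, dumbbell_centre, teether_centre from where it was at the start of the episode above 0.03 m or angle between cup_centre's own z axis and vertical above 0.5 rad).
It also fails if it takes over 48 s, if anything falls off the work surface, if the arm or the gripper's body presses on something with over 40 N, if the wrist force passes 120 N, or if a joint passes its speed limit or range.

## Working session

There is one attempt and no reset: what is moved stays moved. The work goes in short steps, Python scripts to look and compute and a shell command to move; the robot and the scene stay as the last step left them, time stands still between calls to the robot, and variables do not carry over. Pictures are saved under pics/ and viewed, at most 10 in all, crops included, and the job is handed in when it is done.

```bash
mkdir -p pics; cat > h.py <<'E'
import numpy as np, cv2
from station import telemetry, optics
def grab(n):
    d=optics.get_image(n); R,_=cv2.Rodrigues(np.array(d["rvec"],float)); d["R"]=R; d["t"]=np.array(d["tvec"],float).ravel(); return d
def cloud(d):
    z=d["depth"].astype(float); v,u=np.mgrid[:z.shape[0],:z.shape[1]]
    P=np.stack([(u-d["cx"])/d["fx"]*z,(v-d["cy"])/d["fy"]*z,z],-1)
    W=(P-d["t"])@d["R"]; W[z<=0]=np.nan; return W
E
python3 - <<'E'
from h import *
ims=[]
for n in("scene","side"):
    d=grab(n); cv2.imwrite(f"pics/{n}0.png",d["image"][...,::-1]); np.save(f"pics/{n}0.npy",cloud(d))
    print(n,-d["R"].T@d["t"])
print(telemetry.get_obs())
E
```

```text
scene [ 1.06656005 -0.21049505  1.03228376]
side [0.47817791 0.93994597 0.85287461]
{'t': 0.1, 'q': array([-1.19010935e-01,  5.33523897e-02,  1.61416367e+00,  6.50844317e-06,
        1.47602902e+00, -1.19025845e-01]), 'dq': array([ 4.80347375e-04, -6.00314722e-04, -5.99738917e-03, -3.41338594e-04,
        6.39583843e-04,  1.09371749e-05]), 'effort': array([ 6.14647306e-04, -3.94903493e+01, -3.71363103e+01, -4.52310599e-05,
        3.99340541e-03, -4.17574097e-05]), 'tool_pos': array([6.24425267e-01, 6.41296546e-05, 2.30143643e-01]), 'tool_rot': array([-2.22033715e+00, -2.22036888e+00,  1.88684581e-03]), 'contact_force': array([ 0.07418334, -0.43396392, -0.38103681]), 'wrist_torque': array([-0.01158467,  0.01005651, -0.04891542]), 'grip_force': 0.0, 'opening': 0.08522038674036822}
```

View pics/scene0.png

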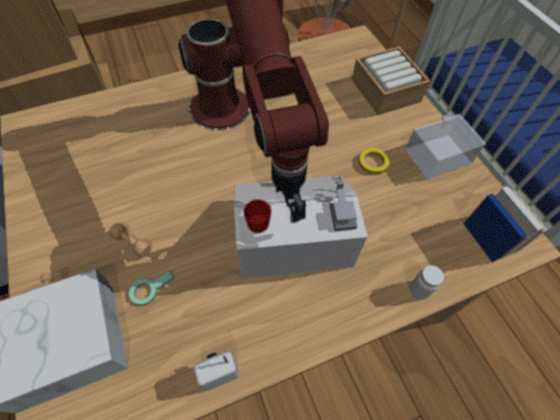

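View pics/side0.png

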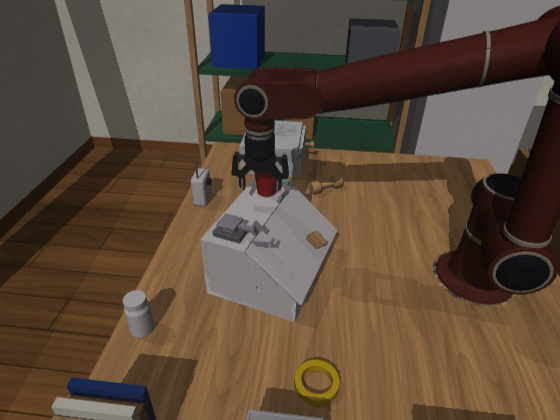

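The scene view shows the locker's top with the red cup at (257,216), the release plate at (343,215), and the gripper over the top at (293,200). The side view shows the pull at (316,240) on the shut flap and the plate at (233,228).

```bash
python3 - <<'E'
from h import *
for n in("scene","side"):
    W=np.load(f"pics/{n}0.npy"); I=cv2.imread(f"pics/{n}0.png"); H=cv2.cvtColor(I,cv2.COLOR_BGR2HSV)
    near=(W[...,0]>.4)&(W[...,0]<.95)&(abs(W[...,1])<.35)
    top=near&(abs(W[...,2]-.19)<.006)&(H[...,1]<60)
    p=W[top][:,:2]; r=cv2.minAreaRect(p.astype(np.float32)); print(n,"top",len(p),r, np.percentile(p,[1,99],axis=0))
    pl=near&(abs(W[...,2]-.23)<.006)&(H[...,1]<70); 
    if n=="scene": pl[:, :325]=0
    else: pl[:,260:]=0
    p=W[pl]; print("plate",len(p),np.median(p,0),cv2.minAreaRect(p[:,:2].astype(np.float32)))
    red=near&((H[...,0]<6)|(H[...,0]>174))&(H[...,1]>180)&(W[...,2]>.195)&(W[...,2]<.26)
    p=W[red]; print("cup",len(p),p.min(0),p.max(0),p.mean(0)) if len(p) else 0
W=np.load("pics/side0.npy"); I=cv2.imread("pics/side0.png"); H=cv2.cvtColor(I,cv2.COLOR_BGR2HSV)
m=np.zeros(I.shape[:2],bool); m[228:252,300:332]=1
m&=(H[...,1]>70); p=W[m]; print("pull",len(p),np.nanmean(p,0),np.nanmin(p,0),np.nanmax(p,0))
# flap plane from side view
m=(H[...,1]<60)&(W[...,2]>.08)&(W[...,2]<.17)&(abs(W[...,1])<.12)&(W[...,0]>.35)&(W[...,0]<.65)
p=W[m];c=p.mean(0);v=np.linalg.svd(p-c,full_matrices=False)[2][2];print("flap",len(p),c,v*np.sign(v[2]))
E
```

```text
scene top 4164 ((0.6400325298309326, 0.027258768677711487), (0.32055193185806274, 0.1430121511220932), 74.06851959228516) [[ 0.54657559 -0.13463513]
 [ 0.74043585  0.18550245]]
plate 442 [0.67851154 0.13222996 0.22840776] ((0.6520391702651978, 0.13699668645858765), (0.050148725509643555, 0.11385155469179153), 75.15704345703125)
cup 459 [ 0.58575764 -0.10420034  0.19508968] [ 0.65103881 -0.04323316  0.25367984] [ 0.61215868 -0.07150097  0.22617599]
side top 2617 ((0.6340938210487366, 0.03280436992645264), (0.32238590717315674, 0.1642579436302185), 75.7759017944336) [[ 0.54101176 -0.11111504]
 [ 0.74132135  0.19474661]]
plate 348 [0.67638269 0.13893134 0.2289961 ] ((0.6546235084533691, 0.13825689256191254), (0.051721829921007156, 0.10945859551429749), 76.75132751464844)
cup 234 [ 0.59364978 -0.10188662  0.19605014] [ 0.64906364 -0.03719846  0.25326681] [ 0.62055162 -0.04684498  0.22654366]
pull 219 [0.46298013 0.04490989 0.12199133] [ 0.41457701 -0.08743999 -0.0020934 ] [0.4930336  0.06079423 0.15248584]
flap 2201 [0.49850815 0.02400766 0.1288859 ] [-0.61588622  0.17487877  0.7681807 ]
```

```bash
python3 -m pendant '[0,0,0,0,0,-0.2,1, 0,0,0,0,0,-0.4,1, 0,0,0,0,0,-0.567,1, -0,0,-0.35,0.08,-0.2,-0.567,1, 0,0,-0.7,0.15,-0.4,-0.567,1, 0,0,-1,0.153,-0.54,-0.567,1, 0,0,-1,0.153,-0.54,-0.567,1, 0,0,-1,0.153,-0.54,-0.567,1]'
python3 -m pendant '[0,0,-0.35,0,0,0,1, 0,0,-0.7,0,0,0,1, 0,0,-1,0,0,0,1, 0,0,-1,0,0,0,1]'
python3 -m pendant '[0,0,-0.25,0,0,0,1, 0,0,-0.483,0,0,0,1, 0,0,-0.483,0,0,0,1, 0,0,-0.483,0,0,0,1]'
python3 - <<'E'
from h import *
from scipy.spatial.transform import Rotation as R
o=telemetry.get_obs(); print(o["tool_pos"],R.from_rotvec(o["tool_rot"]).as_matrix().round(3),o["q"].round(2))
for n in("wrist","side"):
    d=grab(n); cv2.imwrite(f"pics/{n}1.png",d["image"][...,::-1]); W=cloud(d); np.save(f"pics/{n}1.npy",W)
E
```

```text
t: 1.1
tool_pos: [0.4632, 0.0458, 0.4011]
tool_rot: [1.572, 2.72, 0.0]
contact_force: [0.1, 0.3, 0.1]
opening: 0.0855
grip_force: 0.0
t: 1.6
tool_pos: [0.4639, 0.0456, 0.4007]
tool_rot: [-0.817, -3.032, 0.001]
contact_force: [0.1, 0.7, 0.1]
opening: 0.0852
grip_force: 0.0
t: 2.1
tool_pos: [0.4633, 0.0458, 0.4012]
tool_rot: [-0.429, -3.112, 0.0]
contact_force: [-0.2, 0.5, -0.2]
opening: 0.0854
grip_force: 0.0
[0.46327507 0.04582696 0.40120706] [[-0.963  0.27  -0.   ]
 [ 0.27   0.963  0.   ]
 [ 0.    -0.    -1.   ]] [-0.06 -0.37  1.72  0.    1.8  -1.36]
```

View pics/wrist1.png

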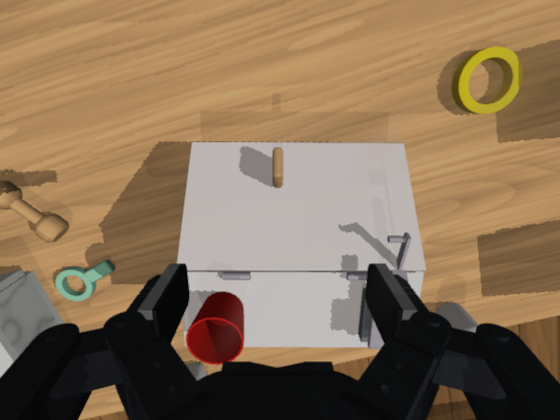

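The wrist view shows the fin at (278,167), upright in the image, so the yaw is right. The plate is at about (367,310), and the toys are clear of the path. One closer measurement of the fin and plate follows.

```bash
python3 - <<'E'
from h import *
W=np.load("pics/wrist1.npy"); H=cv2.cvtColor(cv2.imread("pics/wrist1.png"),cv2.COLOR_BGR2HSV)
ex=np.array([.963,-.27]);ey=np.array([.27,.963])
T=np.array([.4633,.0458])
m=np.zeros(W.shape[:2],bool); m[145:192,265:292]=1; m&=H[...,1]>90
p=W[m]; print(len(p)); q=np.c_[(p[:,:2]-T)@ex,(p[:,:2]-T)@ey,p[:,2]]
print("fin rel tcp, locker axes",np.nanpercentile(q,[2,50,98],axis=0).round(4))
m=np.zeros(W.shape[:2],bool); m[275:420,355:400]=1; m&=abs(W[...,2]-.23)<.005
p=W[m]; print(len(p)); q=np.c_[(p[:,:2]-T)@ex,(p[:,:2]-T)@ey,p[:,2]]
print("plate",np.percentile(q,[2,50,98],axis=0).round(4) if len(p) else 0)
E
```

```text
343
fin rel tcp, locker axes [[-0.0247 -0.0046  0.1277]
 [-0.0035  0.0007  0.1415]
 [ 0.026   0.006   0.1525]]
320
plate [[0.1676 0.1149 0.2261]
 [0.1947 0.12   0.2301]
 [0.2107 0.1317 0.2316]]
```

```bash
python3 -m pendant '[0,0,0,0,0,0.15,1, 0,0,0,0,0,0.33,1, 0,0,0,0,0,0.5,1, 0,0,0,0,0,0.66,1, 0,0,0,0,0,0.8,1, 0,0,0,0,0,0.9,1, 0,0,0,0,0,0.953,1, 0,0,0,0,0,0.953,1, 0,0,0,0,0,0.953,0.4, 0,0,0,0,0,0.953,0, 0,0,0,0,0,0.953,0, 0,0,0,0,0,0.953,0]' 30
python3 -m pendant '[0,0,0,0,0,0,0, 0,0,0,0,0,0,0, 0,0,0,0,0,0,0]'
python3 - <<'E'
from h import *
b=-.698
f=lambda q:np.array([-.137*np.cos(q-.698)+.037*np.sin(q-.698),.190+.137*np.sin(q-.698)+.037*np.cos(q-.698)])
for q in np.linspace(0,1.4,15): d=(f(q)-f(0))/.3; print(round(q,2),"tx",round(-d[0],3),"tz",round(-d[1],3))
E
```

```text
t: 3.7
tool_pos: [0.4633, 0.0461, 0.1161]
tool_rot: [0.424, 3.112, 0.001]
contact_force: [-0.3, 3.1, 5.0]
opening: 0.0132
grip_force: 32.4
t: 4.08
tool_pos: [0.4634, 0.0461, 0.1161]
tool_rot: [0.424, 3.112, 0.001]
contact_force: [0.2, 3.2, 4.4]
opening: 0.0136
grip_force: 32.3
0.0 tx -0.0 tz -0.0
0.1 tx 0.018 tz -0.044
0.2 tx 0.031 tz -0.089
0.3 tx 0.04 tz -0.136
0.4 tx 0.044 tz -0.183
0.5 tx 0.043 tz -0.23
0.6 tx 0.037 tz -0.277
0.7 tx 0.027 tz -0.323
0.8 tx 0.013 tz -0.368
0.9 tx -0.006 tz -0.411
1.0 tx -0.03 tz -0.453
1.1 tx -0.057 tz -0.491
1.2 tx -0.088 tz -0.527
1.3 tx -0.123 tz -0.559
1.4 tx -0.16 tz -0.588
```

```bash
python3 -m pendant '[0,0,0,0.018,0,-0.044,0, 0,0,0,0.031,0,-0.089,0, 0,0,0,0.04,0,-0.136,0, 0,0,0,0.044,0,-0.183,0, 0,0,0,0.043,0,-0.23,0, 0,0,0,0.037,0,-0.277,0, 0,0,0,0.027,0,-0.323,0, 0,0,0,0.013,0,-0.368,0, 0,0,0,-0.006,0,-0.411,0, 0,0,0,-0.03,0,-0.453,0, 0,0,0,-0.03,0,-0.453,0]'
python3 - <<'E'
from h import *
d=grab("side"); cv2.imwrite("pics/side2.png",d["image"][...,::-1])
E
```

```text
t: 5.45
tool_pos: [0.4718, 0.0436, 0.2509]
tool_rot: [-0.424, -3.112, -0.001]
contact_force: [2.9, 4.4, -5.8]
opening: 0.0133
grip_force: 30.2
```

View pics/side2.png

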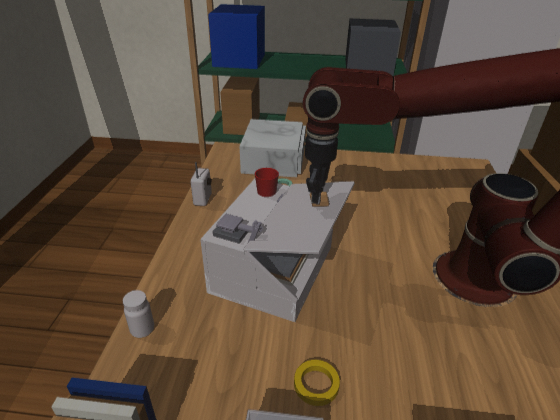

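The side view shows the flap raised past level, with the fin still held at (320,200). I go on to about 1.39.

```bash
python3 -m pendant '[0,0,0,-0.013,0,-0.019,0, 0,0,0,-0.027,0,-0.038,0, 0,0,0,-0.042,0,-0.056,0, 0,0,0,-0.058,0,-0.074,0, 0,0,0,-0.075,0,-0.09,0, 0,0,0,-0.093,0,-0.106,0, 0,0,0,-0.111,0,-0.12,0, 0,0,0,-0.126,0,-0.132,0, 0,0,0,-0.126,0,-0.132,0, 0,0,0,-0.126,0,-0.132,0]'
python3 - <<'E'
from h import *
d=grab("side"); W=cloud(d); I=d["image"]; H=cv2.cvtColor(I,cv2.COLOR_RGB2HSV)
ex=np.array([.963,-.27]);ey=np.array([.27,.963]);O=np.array([.5944,.0406])
X=(W[...,:2]-O)@ex;Y=(W[...,:2]-O)@ey
m=(X>-.17)&(X<-.04)&(Y>-.12)&(Y<.11)&(W[...,2]>.205)&(W[...,2]<.36)&(H[...,1]<60)&(H[...,2]>110)
v,u=np.nonzero(m);print(m.sum(), np.polyfit(X[m],W[...,2][m],1))
s=np.arctan(np.polyfit(X[m],W[...,2][m],1)[0]); print("q~",.698-s)
cv2.imwrite("pics/side3.png",I[100:300,180:440,::-1].repeat(2,0).repeat(2,1))
E
```

```text
t: 6.75
tool_pos: [0.5088, 0.0332, 0.291]
tool_rot: [0.424, 3.111, -0.0]
contact_force: [4.1, 4.4, -10.0]
opening: 0.0134
grip_force: 30.3
1067 [-0.77500442  0.20135241]
q~ 1.357312827350392
```

View pics/side3.png

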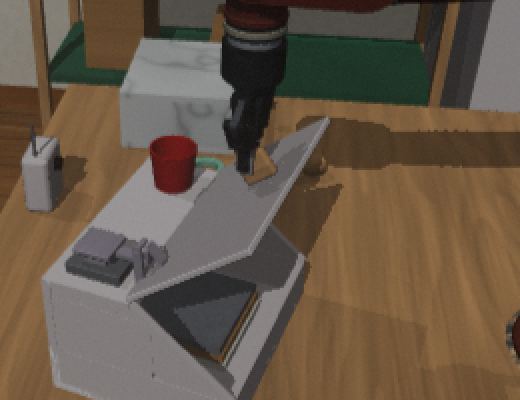

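The crop shows the flap steep and open, with the fin still between the fingers at (262,165). The fit gives about 1.36 rad, so I nudge it a little further and then open.

```bash
python3 -m pendant '[0,0,0,-0.009,0,-0.008,0, 0,0,0,-0.009,0,-0.008,0, 0,0,0,-0.009,0,-0.008,0, 0,0,0,-0.009,0,-0.008,1, 0,0,0,-0.009,0,-0.008,1, 0,0,0,-0.009,0,-0.008,1, 0,0,0,-0.009,0,-0.008,1, 0,0,0,-0.009,0,-0.1,1, 0,0,0,-0.009,0,-0.25,1, 0,0,0,-0.009,0,-0.4,1, 0,0,0,-0.009,0,-0.4,1, 0,0,0,-0.009,0,-0.4,1]'
python3 -m pendant '[0,0,0,0,0,0,0.5, 0,0,0,0,0,0,0, 0,0,0,0,0,0,0, 0,0,0,0,0,0,0, 0,0,0,0,0,0,0]'
python3 - <<'E'
from h import *
d=grab("side"); W=cloud(d); I=d["image"]; H=cv2.cvtColor(I,cv2.COLOR_RGB2HSV)
ex=np.array([.963,-.27]);ey=np.array([.27,.963]);O=np.array([.5944,.0406])
X=(W[...,:2]-O)@ex;Y=(W[...,:2]-O)@ey
m=(X>-.17)&(X<-.04)&(Y>-.12)&(Y<.11)&(W[...,2]>.205)&(W[...,2]<.36)&(H[...,1]<60)&(H[...,2]>110)
s=np.arctan(np.polyfit(X[m],W[...,2][m],1)[0]); print(m.sum(),"q~",.698-s)
o=telemetry.get_obs(); print(o["tool_pos"])
t=O+.066*ex+.110*ey; print("press at",t,"tool x,y shift/.3", -(t-o["tool_pos"][:2])@ex/.3,(t-o["tool_pos"][:2])@ey/.3)
cv2.imwrite("pics/side4.png",I[100:300,180:440,::-1].repeat(2,0).repeat(2,1))
E
```

```text
t: 8.3
tool_pos: [0.5106, 0.0326, 0.4105]
tool_rot: [-0.424, -3.112, 0.0]
contact_force: [-0.4, -0.5, -1.0]
opening: 0.0857
grip_force: 0.0
t: 8.93
tool_pos: [0.5107, 0.0327, 0.411]
tool_rot: [-0.424, -3.113, 0.0]
contact_force: [-0.7, 0.3, -0.4]
opening: -0.0
grip_force: 0.0
1461 q~ 1.3003051097018399
[0.51068916 0.03265083 0.41105083]
press at [0.687658 0.12871 ] tool x,y shift/.3 -0.48161671818444773 0.4676218830877458
```

View pics/side4.png

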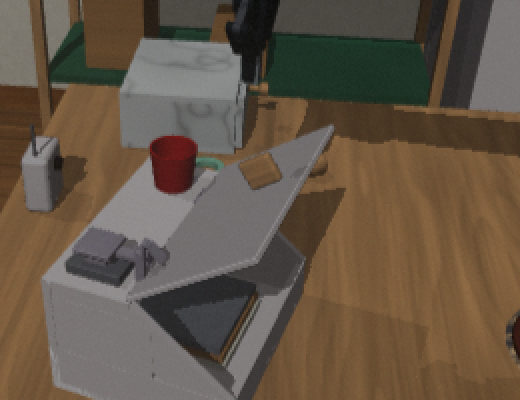

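The crop shows the flap standing by itself at 1.30 rad with the robot off it and the plate up at (100,248). Next I hover above the plate.

```bash
python3 -m pendant '[0,0,0,-0.16,0.155,0,0, 0,0,0,-0.32,0.31,0,0, 0,0,0,-0.48,0.467,0,0, 0,0,0,-0.48,0.467,0.15,0, 0,0,0,-0.48,0.467,0.3,0, 0,0,0,-0.48,0.467,0.45,0, 0,0,0,-0.48,0.467,0.52,0, 0,0,0,-0.48,0.467,0.55,0, 0,0,0,-0.48,0.467,0.55,0]'
python3 - <<'E'
from h import *
d=grab("side"); I=d["image"]
cv2.imwrite("pics/side5.png",I[100:300,180:440,::-1].repeat(2,0).repeat(2,1))
E
```

```text
t: 10.1
tool_pos: [0.6874, 0.1291, 0.2472]
tool_rot: [0.424, 3.111, 0.001]
contact_force: [2.2, 0.0, 0.3]
opening: -0.0
grip_force: 0.0
```

View pics/side5.png

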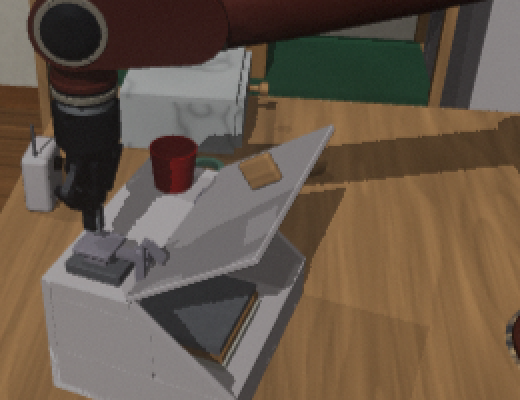

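The fingertips are right above the plate at (97,235), clear of the stay arm. I press about 11 mm, hold, then lift.

```bash
python3 -m pendant '[0,0,0,0,0,0.04,0, 0,0,0,0,0,0.065,0, 0,0,0,0,0,0.093,0, 0,0,0,0,0,0.093,0, 0,0,0,0,0,0.093,0, 0,0,0,0,0,0.093,0]'
python3 - <<'E'
from h import *
d=grab("side"); I=d["image"]
cv2.imwrite("pics/side6.png",I[100:300,180:440,::-1].repeat(2,0).repeat(2,1))
E
```

```text
t: 10.9
tool_pos: [0.6875, 0.1291, 0.2193]
tool_rot: [0.424, 3.111, 0.0]
contact_force: [0.2, 0.3, 5.7]
opening: 0.0002
grip_force: 2.5
```

View pics/side6.png

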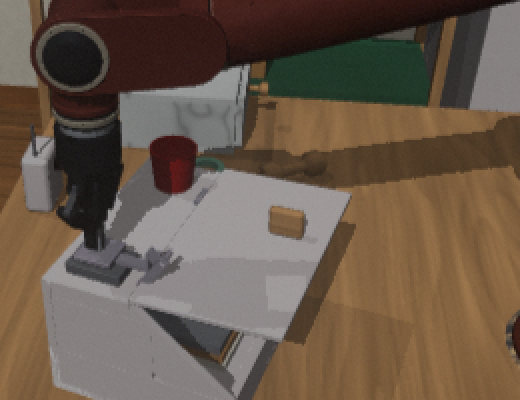

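The plate is down with 5.7 N on it, and the flap is already sinking, about level, with the fin at (287,222). I lift off and wait for it to shut.

```bash
python3 -m pendant '[0,0,0,0,0,0,0, 0,0,0,0,0,-0.1,0, 0,0,0,0,0,-0.3,0, 0,0,0,0,0,-0.45,0, 0,0,0,0,0,-0.45,0, 0,0,0,0,0,-0.45,0, 0,0,0,0,0,-0.45,0, 0,0,0,0,0,-0.45,0, 0,0,0,0,0,-0.45,0, 0,0,0,0,0,-0.45,0, 0,0,0,0,0,-0.45,0, 0,0,0,0,0,-0.45,0]'
python3 -m pendant '[0,0,0,0,0,0,0, 0,0,0,0,0,0,0, 0,0,0,0,0,0,0, 0,0,0,0,0,0,0, 0,0,0,0,0,0,0, 0,0,0,0,0,0,0, 0,0,0,0,0,0,0, 0,0,0,0,0,0,0, 0,0,0,0,0,0,0, 0,0,0,0,0,0,0, 0,0,0,0,0,0,0, 0,0,0,0,0,0,0]'
python3 - <<'E'
from h import *
d=grab("side"); W=cloud(d); I=d["image"]; W0=np.load("pics/side0.npy")
ys=np.s_[250:270,270:300]; print("dz flap vs start",np.nanmedian(W[ys][...,2]-W0[ys][...,2]), "plate", np.nanmedian(W[222:232,225:240][...,2]-W0[222:232,225:240][...,2]))
cv2.imwrite("pics/side7.png",I[100:300,180:440,::-1].repeat(2,0).repeat(2,1))
E
```

```text
t: 12.45
tool_pos: [0.6869, 0.1291, 0.3532]
tool_rot: [0.424, 3.113, 0.0]
contact_force: [-0.2, -1.1, -0.1]
opening: 0.0
grip_force: 0.0
t: 13.95
tool_pos: [0.6869, 0.1291, 0.3531]
tool_rot: [0.424, 3.113, 0.0]
contact_force: [-1.1, -0.7, -0.8]
opening: 0.0006
grip_force: 0.0
dz flap vs start 2.2701469648382655e-05 plate -0.00022674146543241736
```

View pics/side7.png

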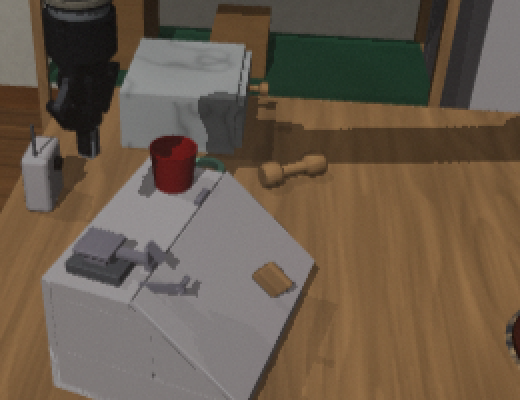

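The flap is shut, with the fin at (272,280), the plate is up at (100,248), and the cup is unmoved at (173,165). Surface heights match the start to within 1 mm, so I hand it in.

```bash
python3 -c "from station import ctrl; print(ctrl.finish_job())"
```

```text
the job is handed in; nothing more can be done
None
```

The flap was raised, locked open by itself at about 1.30 rad, and released with the plate; it sank fully shut, the plate sprang back up, the cup hadn't moved, nothing came near the other toys, and the job is handed in (no verdict returned).

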